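# Hold the self-closing extraction gate half open

## Robot

A 6-joint arm with a two-finger parallel gripper is mounted at the origin on the work surface. World frame = base frame: x ahead of the robot, y to its left, z up, the work surface at z = 0. Lengths are in m, angles in rad, forces in N, time in s.
With the tool pointing down it reaches from about 0.25 to 0.725 m from the base axis. Payload 4 kg.
Tool frame: the origin (TCP) lies at the very end of the fingers, on their centre line; the grasp point (between the pads) lies 19 mm behind it; z points along the fingers, y is the direction in which the jaws open and shut (so a half turn about z gives the same grasp; the last joint's range is limited). The gripper opens to 85 mm and grips with 20 to 120 N. Pads are 22 mm wide; open, the fingers measure 114 mm over their backs; the gripper's body (76 mm by 85 mm) begins 54 mm behind the grasp point. The pads swing forward as they close: fully open they stand 13 mm farther back than shut.
Start: joints at [-1.222, 0.241, 0.005, 1.335, 0, 1.571], TCP at [0.171, -0.47, 0.231] pointing down, gripper open.
Joint ranges: [-2.72, 2.72], [-1.05, 1.87], [-1.09, 1.28], [-1.99, 2.15], [-1.42, 1.44], [-3.14, 3.14]. Speed limits (rad/s): [2.79, 2.79, 3.14, 3.14, 3.14, 3.14].

## Interface

Orientations are given as a unit quaternion [w, x, y, z].
In Python, from bench import ctrl gives the robot as it stands.
- The arm moves only by the tool send_rows, never from a script. Its argument "plan" is a list of rows, each an object of numbers: "tx", "ty", "tz": the shift along the world's x, y, z in mm; "ax", "ay", "az": the turn, a rotation vector about the world's x, y, z in degrees; "fingers": the opening in per cent of the stroke, from 0 (shut) to 100 (fully open). In form: [{"tx": .., "ty": .., "tz": .., "ax": .., "ay": .., "az": .., "fingers": ..}, ...]. A call has 1 to 12 rows; each row is the pose to reach, as a shift and turn from the pose measured when the call began; what a row does not reach only later rows make up. A row lasts 1/12 s, in which the tool goes at most 41.7 mm and 7.16 degrees, less where a joint would pass 70% of its speed; a pose out of reach is approached as far as the arm can. A call with a gripper value outside its range is refused whole. The fingers move at their own pace and stop on an object; "squeeze" is the grip in N (left out, the last holds). Time passes only in rows, so rows that repeat a pose let the fingers close. It gives the time, the measured TCP pose, the force and the opening at its end, in the units of the state.
- ctrl.get_obs(): the state, without advancing time (a new reading comes with each control period).
- ctrl.get_image(name): name is "side" or "top" or "wrist"; returns a dict with "color" (400x640x3 uint8, red, green, blue), "camera_matrix" (3x3 intrinsics, pixels), "rvec" (rotation vector, rad) and "tvec" (3), from world to camera coordinates, as OpenCV has them; the wrist camera has in their place "mount" (4x4, takes a point from camera to tool coordinates, whose origin is the TCP and whose axes are the flange's). Camera axes: x right, y down, z forward; pixel columns grow to the right and rows downward; lengths in m; the calibration is good to about 2 mm. The wrist camera is an equidistant fisheye: a pixel r from the principal point sees the ray r / f radians off the axis. A picture is of the moment at which its call begins: read the wrist's pose just before it. There is no depth.
- ctrl.sign_off(): hands the job in, once; it reports no verdict.
The state is a dict: "clock": time; "q": joint angles; "qd": joint speeds; "joint_torque": joint torques, N m; "tool_pos": TCP position; "ee_rot": TCP orientation; "force": force on the tool from outside, world axes, zero at the start; "wrist_torque": the same for the moment, N m; "grip_width": finger opening in m.
Only numpy, scipy, OpenCV 4.12 (cv2) and the standard library are available. Lean on these libraries where they do the work, as an engineer would, in place of code of your own. Each camera call takes 0.05 s, during which the arm holds its last target.

## Task

A wood offcut is lying in the mouth of the bench's dust-extraction gate, on the closed shutter, and would drop down the duct: first lift it out and put it in the offcuts tray. Then pull the sprung shutter open to half its travel, so that it covers half of the bore, and finish while holding it steady there for the suction to be balanced (it springs shut when let go). Leave everything else on the bench where it is.

Things in the scene. Friction and masses are not known exactly. Their poses are not given: they have to be found in the camera images.
- gate: Dust-extraction slide gate screwed to the bench: a 94 mm duct stub carries two aluminium plates with an 84 mm bore straight down. Origin on the bench under the bore's centre. Upper plate x -70..62, y -66..66 mm, top at z 82 (corner bolts to 89). Beside it, at y = +-79 mm, lie two 18 mm thick, 150 mm long spring cylinders, top z 89. The shutter pulls out along the gate's -x, roughly to the robot.
- gate_mouth (a point): Centre of the bore (84 mm across) at the top face of the upper plate, 82 mm above the bench.
- gate_slide (a joint): How far the shutter is pulled out, in m: 0 shut (as it starts), 0.090 fully open at the stop; half travel is 0.045, where the shutter's straight inner edge crosses the middle of the bore. Springs pull it shut with about 5 N at 0, rising evenly to 10 N at half and 16 N fully open, plus under 1 N of friction.
- shutter: The sliding shutter: steel plate 4 mm thick, 100 mm wide, between the gate's two plates (its top 73 mm above the bench), with a crossbar (178 mm across, 18 mm wide, top 85 mm above the bench) on its outer end and a knob standing on the bar's middle. Axes as the gate's; origin at the gate's origin when shut, moving with it along the gate's -x.
- shutter_knob (a point): The middle of the upright round black knob of the shutter: knob 28 mm across, from 85 to 130 mm above the bench; this point is 107 mm above the bench, 130 mm from the bore's centre along the gate's -x when shut. Its clear gap to the gate's plates is 46 mm when shut.
- offcut: Block of laminated pale wood with a dark stripe round it, 60 (x) x 34 (y) x 55 mm (z), about 75 g (0.7 to 1.4 times that), standing in the mouth of the gate on the closed shutter at some yaw, so that its upper 46 mm stand proud of the gate's top face. Origin: centre of its underside, z up.
- tray: Offcuts tray, an open wooden box fixed to the bench, 240 (x) x 180 (y) x 50 mm (z), walls and floor 6 mm thick. Origin: centre of its underside on the bench. A dark strip lies in its +x end; the rest, from x = -110 to +40 mm, is empty.
- strip: Dark wood strip, 28 x 120 x 20 mm, lying in the tray along its +x end. Origin: centre of its underside.
- cork_block: Cork sanding block, 110 x 60 x 34 mm, lying on the bench between the tray and the robot. Origin: centre of its underside.
- sander: Round electric sander, grey, 125 mm across the pad and 136 mm tall, its dark dust canister sticking out sideways to 155 mm from its axis. Origin: centre of its underside.
- tape_measure: Grey tape measure lying on its side beyond the gate, 66 x 62 x 34 mm. Origin: centre of its underside.
- glue_bottle: White glue bottle, 64 mm across, 170 mm tall, upright at the left. Origin: centre of its underside.
- screw_jar: Clear jar with a steel lid, 68 mm across, 75 mm tall, upright beyond the tray. Origin: centre of its underside.
- bar_clamp: Bar clamp lying flat at the right: steel bar 300 mm long (its x), two 90 mm jaws towards its -y and a wooden handle, about 32 mm high. Origin: on the bench under the middle of the bar.
Mind the look-alikes: they are no part of the job. What is meant by the offcut is not green, purple or turquoise, and is the larger of those in its own colour.

How it is judged:
On the way, in this order (a step that is already met when the one before it is completed fails the run):
1. the offcut lies released in the tray, the shutter still shut (x of offcut in the frame of tray between -0.116 and 0.116 m and y of offcut in the frame of tray between -0.086 and 0.086 m and height (world z) of offcut below 0.06 m and linear speed of offcut below 0.03 m/s and contact force between offcut and the fingers below 0.2 N and value of joint gate_slide below 0.01 m), for 0.2 s.
2. the shutter is held at half travel by the robot (value of joint gate_slide between 0.038 and 0.052 m and contact force between shutter and the fingers above 3 N), for 0.3 s.
At the end, for the whole second after the job is handed in: The robot's fingers hold the shutter still between 38 and 52 mm of its 90 mm travel (half is 45), pushing on it with more than 3 N, and the offcut rests inside the tray (all of step 2 and velocity of joint gate_slide between -0.01 and 0.01 m/s and x of offcut in the frame of tray between -0.116 and 0.116 m and y of offcut in the frame of tray between -0.086 and 0.086 m and height (world z) of offcut below 0.06 m and linear speed of offcut below 0.03 m/s); the arm keeps its last pose, push and grip.
It fails at once if the shutter is opened while the offcut is still in the mouth of the gate, or the offcut falls into the duct (horizontal distance between offcut and gate_mouth below 0.042 m and height (world z) of offcut below 0.085 m and (value of joint gate_slide above 0.012 m or height (world z) of offcut below 0.06 m)).
It fails at once if another thing on the bench is moved by more than 30 mm (distance of any of strip, cork_block, sander, tape_measure, glue_bottle, screw_jar, bar_clamp from where it was at the start of the episode above 0.03 m).
It also fails if it takes over 56 s, if anything falls off the work surface, if the arm or the gripper's body presses on something with over 40 N, if the wrist force passes 120 N, or if a joint passes its speed limit or range.

## Working session

There is one attempt and no reset: what is moved stays moved. The work goes in short steps, Python scripts to look and compute and a tool call to move; the robot and the scene stay as the last step left them, time stands still between calls to the robot, and variables do not carry over. Pictures are saved under pics/ and viewed, and the job is handed in when it is done.

Besides the shell and the picture viewer there is one more tool, called after "Call:" by a JSON object that holds its "fn" and its "kwargs", one argument or row to a line. send_rows: Moves the arm, as the interface text tells. Its arguments: {"type":"object","properties":{"plan":{"type":"array","items":{"type":"object","properties":{"tx":{"type":"number"},"ty":{"type":"number"},"tz":{"type":"number"},"ax":{"type":"number"},"ay":{"type":"number"},"az":{"type":"number"},"fingers":{"type":"number"}}}},"squeeze":{"type":"number"}},"required":["plan"]}

```bash
mkdir -p pics; ls; cat > h.py <<'E'
import numpy as np,cv2
from bench import ctrl
def snap(name,fn):
    im=ctrl.get_image(name); cv2.imwrite('pics/'+fn+'.png',im['color'][:,:,::-1]); 
    import pickle; pickle.dump(im,open('pics/'+fn+'.pkl','wb')); return im
def load(fn):
    import pickle; return pickle.load(open('pics/'+fn+'.pkl','rb'))
def ray(im,u,v):
    K=np.array(im['camera_matrix'],float);R,_=cv2.Rodrigues(np.array(im['rvec'],float));t=np.array(im['tvec'],float).ravel()
    d=R.T@np.linalg.inv(K)@np.array([u,v,1.]); return -R.T@t,d
def atz(im,u,v,z):
    c,d=ray(im,u,v); return c+d*(z-c[2])/d[2]
def proj(im,P):
    p,_=cv2.projectPoints(np.array(P,float).reshape(-1,3),np.array(im['rvec'],float),np.array(im['tvec'],float),np.array(im['camera_matrix'],float),None); return p.reshape(-1,2)
def crop(fn,u0,v0,u1,v1,s,out):
    c=cv2.imread('pics/'+fn+'.png')[v0:v1,u0:u1]; cv2.imwrite('pics/'+out+'.png',cv2.resize(c,None,fx=s,fy=s,interpolation=cv2.INTER_CUBIC))
E
python3 - <<'E'
from h import *
o=ctrl.get_obs(); print(o)
for n in('side','top','wrist'):
    im=snap(n,n+'0')
E
```

```text
pics
{'clock': 0.0, 'q': array([-1.22200828e+00,  2.41420326e-01,  3.71012160e-03,  1.33522303e+00,
        5.38698932e-06,  1.57082757e+00]), 'qd': array([ 3.21940416e-04,  1.01447335e-03, -2.99020131e-04,  2.06849380e-03,
       -1.53125862e-05,  1.33596556e-03]), 'joint_torque': array([ 1.42730561e-03, -3.72318292e+01,  2.52407724e+01,  1.69290294e-02,
        3.04892601e-04, -6.21494920e-06]), 'tool_pos': array([ 0.17065936, -0.46928355,  0.23040393]), 'ee_rot': array([-1.05271207e-03,  9.84834012e-01,  1.73495900e-01, -1.82752745e-04]), 'force': array([ 0.91038897, -0.38462812, -0.31278647]), 'wrist_torque': array([-0.00032873, -0.03319251,  0.01286568]), 'grip_width': 0.08548125331244066}
```

View pics/top0.png

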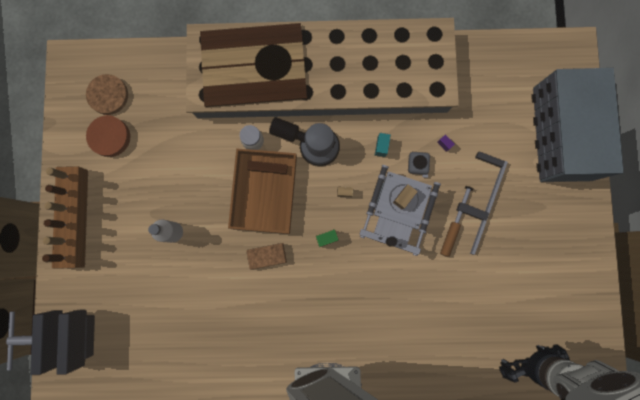

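View pics/side0.png

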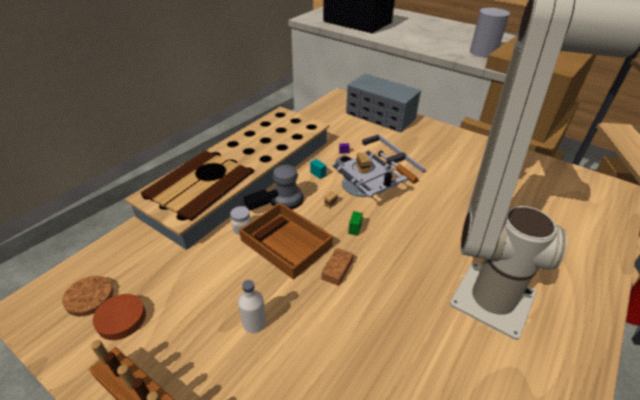

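View pics/wrist0.png

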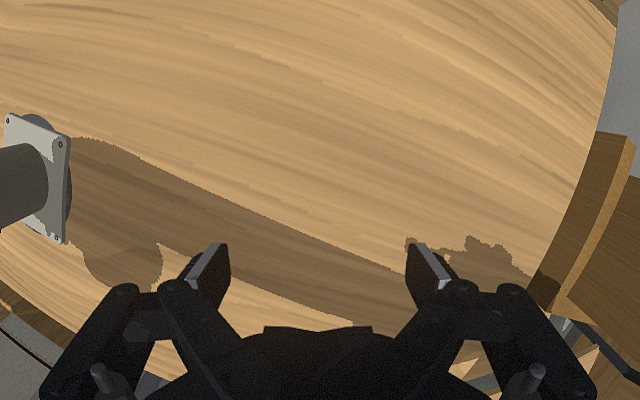

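The top picture shows wooden look-alikes: a pale block at (405,197) in the gate mouth and a smaller pale one at (345,191) on the bench. The others are green (328,238), turquoise (383,144) and purple (447,143). The block in the mouth is pale, striped and the larger of the two, so it fits the description. I'll confirm it in an enlarged crop.

```bash
python3 - <<'E'
from h import *
crop('top0',320,155,460,260,5.7,'c_top')
crop('side0',310,120,450,220,5.7,'c_side')
im=load('top0')
for n,u,v in [('base',325,380),('trayTL',238,150),('trayTR',297,153),('trayBL',229,232),('trayBR',292,234)]: print(n,atz(im,u,v,0.05).round(3))
print(ray(im,320,200))
E
```

```text
base [0.07  0.007 0.05 ]
trayTL [0.738 0.253 0.05 ]
trayTR [0.725 0.076 0.05 ]
trayBL [0.493 0.279 0.05 ]
trayBR [0.484 0.095 0.05 ]
(array([0.43012967, 0.01067384, 1.42362901]), array([ 1.10049147e-01, -2.00991701e-05, -9.93972881e-01]))
```

View pics/c_top.png

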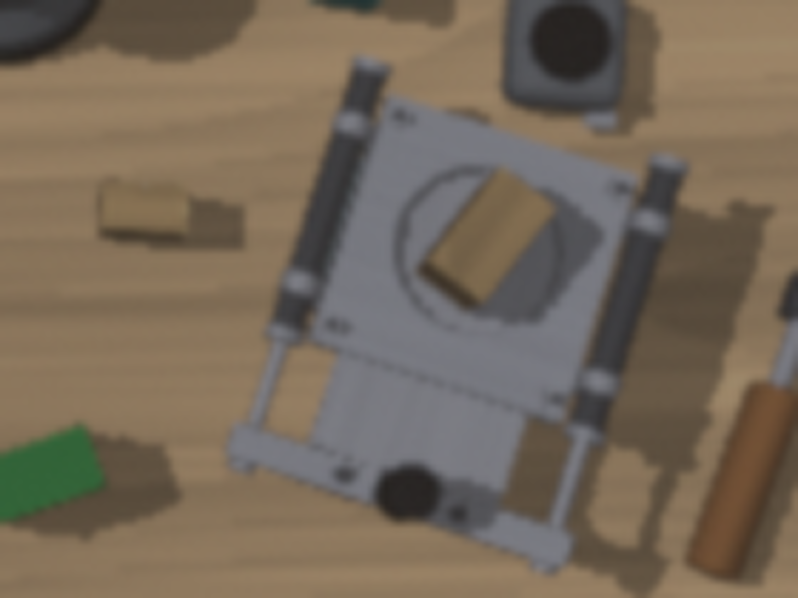

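View pics/c_side.png

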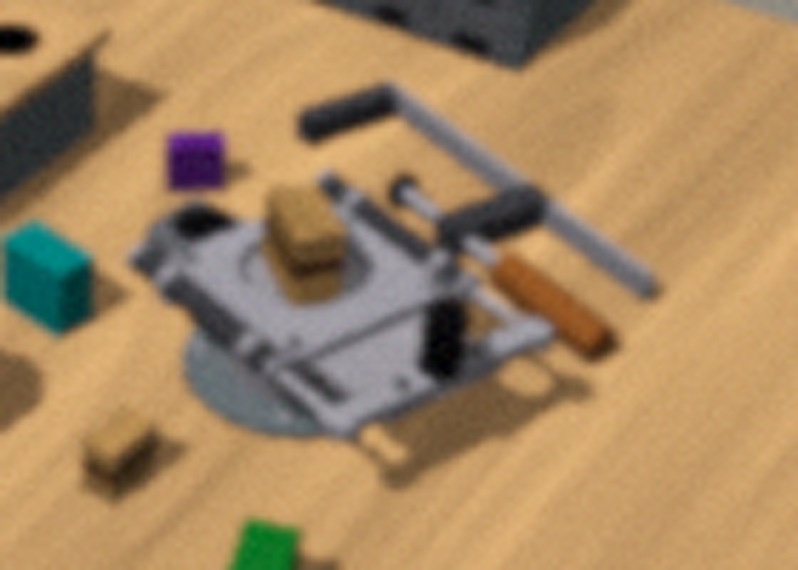

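The block in the mouth is larger and has the dark stripe; the pale one at (345,191) is smaller. So the one in the mouth is the offcut. Crop pixels for it: top-face corners (503,165), (556,208), (480,305), (420,262). Gate plate corners: (390,95), (640,180), (315,343), (570,412). Knob top: (408,488).

```bash
python3 - <<'E'
from h import *
im=load('top0')
f=lambda u,v,z: atz(im,320+u/5.7-.4,155+v/5.7-.4,z)[:2]
b=np.array([f(*p,.128) for p in [(503,165),(556,208),(480,303),(420,262)]])
print('off',b.round(4),b.mean(0).round(4))
for i in range(4):
    d=b[(i+1)%4]-b[i]; print(np.hypot(*d).round(4),np.degrees(np.arctan2(d[1],d[0])).round(1))
p=np.array([f(*p,.082) for p in [(390,95),(640,180),(570,412),(315,343)]])
print('plate',p.round(4))
for i in range(4):
    d=p[(i+1)%4]-p[i]; print(np.hypot(*d).round(4),np.degrees(np.arctan2(d[1],d[0])).round(1))
k=f(408,488,.13);print('knob',k)
c1=f(245,447,.085);c2=f(560,545,.085);print('bar',c1,c2,np.degrees(np.arctan2(*(c1-c2)[::-1])),np.hypot(*(c1-c2)), (c1+c2)/2)
bc=f(480,247,.082);print('bore',bc, bc-k, np.hypot(*(bc-k)),np.degrees(np.arctan2(*(bc-k)[::-1])))
E
```

```text
off [[ 0.6146 -0.2348]
 [ 0.5929 -0.2597]
 [ 0.5472 -0.2209]
 [ 0.5678 -0.1926]] [ 0.5806 -0.227 ]
0.033 -131.1
0.06 139.7
0.035 54.0
0.0631 -42.1
plate [[ 0.6582 -0.1878]
 [ 0.6121 -0.3123]
 [ 0.4956 -0.2719]
 [ 0.5328 -0.1456]]
0.1328 -110.3
0.1232 160.9
0.1317 73.6
0.1323 -18.6
knob [ 0.4582901  -0.18241901]
bar [ 0.48126593 -0.10863401] [ 0.42957882 -0.26346133] 71.53907437695673 0.16322700539915277 [ 0.45542238 -0.18604767]
bore [ 0.57967542 -0.23028154] [ 0.12138532 -0.04786253] 0.13048071713257778 -21.519439150432568
```

Call:
{"fn": "send_rows", "kwargs": {
  "plan": [
    {"tx": 34,"ty": 20,"az": 7},
    {"tx": 68,"ty": 40,"az": 14},
    {"tx": 103,"ty": 61,"az": 21},
    {"tx": 137,"ty": 81,"az": 28},
    {"tx": 171,"ty": 101,"az": 35},
    {"tx": 205,"ty": 121,"az": 42},
    {"tx": 239,"ty": 141,"az": 49},
    {"tx": 273,"ty": 161,"az": 56},
    {"tx": 308,"ty": 182,"az": 63},
    {"tx": 342,"ty": 202,"az": 70},
    {"tx": 376,"ty": 222,"az": 77},
    {"tx": 410,"ty": 242,"az": 84}
  ]
}}

```text
schema error: expected keys tx, ty, tz, ax, ay, az, fingers
```

Call:
{"fn": "send_rows", "kwargs": {
  "plan": [
    {"az": 7},
    {"az": 14},
    {"az": 21},
    {"az": 28},
    {"az": 35},
    {"az": 35},
    {"az": 35}
  ]
}}

```text
schema error: expected keys tx, ty, tz, ax, ay, az, fingers
```

```bash
python3 - <<'E'
from h import *
o=ctrl.get_obs(); print({k:np.round(o[k],4) for k in('clock','q','tool_pos','ee_rot','force')})
im=snap('wrist','w1'); print(im['mount'],im['camera_matrix'])
im=snap('top','t1')
E
```

```text
{'clock': np.float64(0.15), 'q': array([-1.222 ,  0.2413,  0.004 ,  1.3352,  0.    ,  1.5708]), 'tool_pos': array([ 0.1707, -0.4694,  0.2306]), 'ee_rot': array([-8.000e-04,  9.848e-01,  1.735e-01, -1.000e-04]), 'force': array([ 0.3982, -0.0679,  0.1427])}
[[-6.55338024e-04 -9.62826531e-01 -2.70119682e-01  6.73258752e-02]
 [ 9.99999443e-01 -4.07537887e-04 -9.73455055e-04  6.04970388e-04]
 [ 8.27184349e-04 -2.70120169e-01  9.62826262e-01 -1.42492989e-01]
 [ 0.00000000e+00  0.00000000e+00  0.00000000e+00  1.00000000e+00]] [[309.70691629   0.         317.48628724]
 [  0.         309.70691629 196.067018  ]
 [  0.           0.           1.        ]]
```

View pics/w1.png

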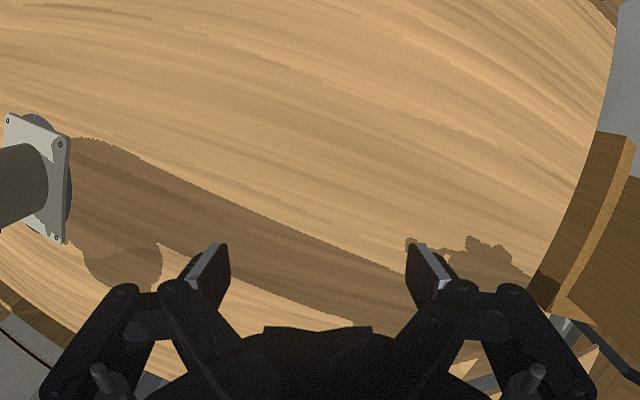

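All keys are required, so I'll write full rows.

Call:
{"fn": "send_rows", "kwargs": {
  "plan": [
    {"tx": 34,"ty": 20,"tz": 0,"ax": 0,"ay": 0,"az": 7,"fingers": 100},
    {"tx": 68,"ty": 40,"tz": 0,"ax": 0,"ay": 0,"az": 14,"fingers": 100},
    {"tx": 103,"ty": 61,"tz": 0,"ax": 0,"ay": 0,"az": 21,"fingers": 100},
    {"tx": 137,"ty": 81,"tz": 0,"ax": 0,"ay": 0,"az": 28,"fingers": 100},
    {"tx": 171,"ty": 101,"tz": 0,"ax": 0,"ay": 0,"az": 35,"fingers": 100},
    {"tx": 205,"ty": 121,"tz": 0,"ax": 0,"ay": 0,"az": 42,"fingers": 100},
    {"tx": 239,"ty": 141,"tz": 0,"ax": 0,"ay": 0,"az": 49,"fingers": 100},
    {"tx": 273,"ty": 161,"tz": 0,"ax": 0,"ay": 0,"az": 56,"fingers": 100},
    {"tx": 308,"ty": 182,"tz": 0,"ax": 0,"ay": 0,"az": 63,"fingers": 100},
    {"tx": 342,"ty": 202,"tz": 0,"ax": 0,"ay": 0,"az": 70,"fingers": 100},
    {"tx": 376,"ty": 222,"tz": 0,"ax": 0,"ay": 0,"az": 77,"fingers": 100},
    {"tx": 410,"ty": 242,"tz": 0,"ax": 0,"ay": 0,"az": 84,"fingers": 100}
  ]
}}

```text
clock: 1.25
tool_pos: [0.5822, -0.2262, 0.2307]
ee_rot: [-0.0, 0.613, 0.79, -0.001]
force: [1.0, -1.1, -0.5]
grip_width: 0.0855
```

Call:
{"fn": "send_rows", "kwargs": {
  "plan": [
    {"tx": 0,"ty": 0,"tz": 0,"ax": 0,"ay": 0,"az": 7,"fingers": 100},
    {"tx": 0,"ty": 0,"tz": 0,"ax": 0,"ay": 0,"az": 14,"fingers": 100},
    {"tx": 0,"ty": 0,"tz": 0,"ax": 0,"ay": 0,"az": 21,"fingers": 100},
    {"tx": 0,"ty": 0,"tz": 0,"ax": 0,"ay": 0,"az": 28,"fingers": 100},
    {"tx": 0,"ty": 0,"tz": 0,"ax": 0,"ay": 0,"az": 35,"fingers": 100},
    {"tx": 0,"ty": 0,"tz": 0,"ax": 0,"ay": 0,"az": 35,"fingers": 100},
    {"tx": 0,"ty": 0,"tz": 0,"ax": 0,"ay": 0,"az": 35,"fingers": 100}
  ]
}}

```text
clock: 1.83
tool_pos: [0.5821, -0.2262, 0.2304]
ee_rot: [-0.0, 0.349, 0.937, -0.001]
force: [-0.0, 0.4, -0.2]
grip_width: 0.0855
```

```bash
python3 - <<'E'
from h import *
o=ctrl.get_obs(); print({k:np.round(o[k],4) for k in('clock','q','tool_pos','ee_rot','force')})
import pickle; pickle.dump(o,open('pics/w1o.pkl','wb'))
im=snap('wrist','w1')
E
```

```text
{'clock': np.float64(1.8333), 'q': array([-3.7000e-01,  4.9740e-01,  3.7740e-01,  1.4517e+00, -1.2000e-03,
        3.4260e-01]), 'tool_pos': array([ 0.5821, -0.2262,  0.2304]), 'ee_rot': array([-5.000e-04,  3.488e-01,  9.372e-01, -6.000e-04]), 'force': array([-0.0239,  0.4081, -0.1538])}
```

View pics/w1.png

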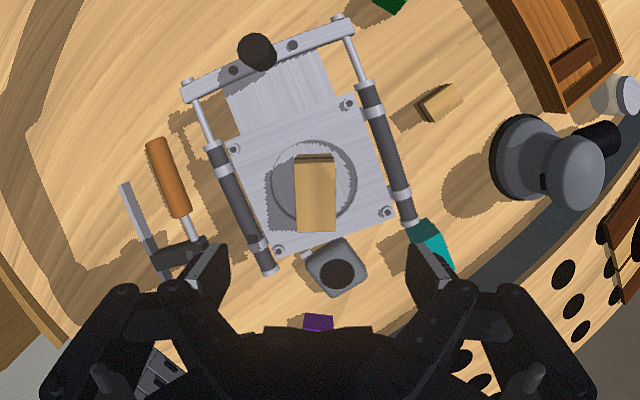

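The wrist picture shows the offcut's top face at about (295,162), (335,162), (336,233), (297,232). The bore is at (313,181) and the knob top at (256,48).

```bash
cat >> h.py <<'E'
from scipy.spatial.transform import Rotation as Ro
def wz(im,o,u,v,z):
    K=np.array(im['camera_matrix']);x=(u-K[0,2])/K[0,0];y=(v-K[1,2])/K[1,1];r=np.hypot(x,y)
    d=np.array([x/r*np.sin(r),y/r*np.sin(r),np.cos(r)]);M=np.array(im['mount'])
    R=Ro.from_quat(np.roll(o['ee_rot'],-1)).as_matrix()
    c=R@M[:3,3]+o['tool_pos'];d=R@M[:3,:3]@d
    return c+d*(z-c[2])/d[2]
E
python3 - <<'E'
from h import *
import pickle; o=pickle.load(open('pics/w1o.pkl','rb')); im=load('w1')
b=np.array([wz(im,o,*p,.128)[:2] for p in [(295,163),(335,163),(336,233),(297,232)]])
print(b.round(4),b.mean(0).round(4))
for i in range(4):
    d=b[(i+1)%4]-b[i]; print(np.hypot(*d).round(4),np.degrees(np.arctan2(d[1],d[0])).round(1))
k=wz(im,o,256,48,.13)[:2];c=wz(im,o,313,181,.082)[:2];print(k,c,np.hypot(*(c-k)),np.degrees(np.arctan2(*(c-k)[::-1])))
crop('w1',230,100,410,270,4.2,'c_w1')
R=Ro.from_quat(np.roll(o['ee_rot'],-1)).as_matrix();print(R.round(3))
E
```

```text
[[ 0.5487 -0.2228]
 [ 0.5697 -0.1986]
 [ 0.6164 -0.2367]
 [ 0.5939 -0.2613]] [ 0.5822 -0.2298]
0.0321 49.1
0.0603 -39.2
0.0333 -132.4
0.0594 139.7
[ 0.45859682 -0.18458723] [ 0.5767208  -0.22904602] 0.12621354861817477 -20.62502794708466
[[-0.757  0.654 -0.001]
 [ 0.654  0.757 -0.001]
 [ 0.001 -0.001 -1.   ]]
```

View pics/c_w1.png

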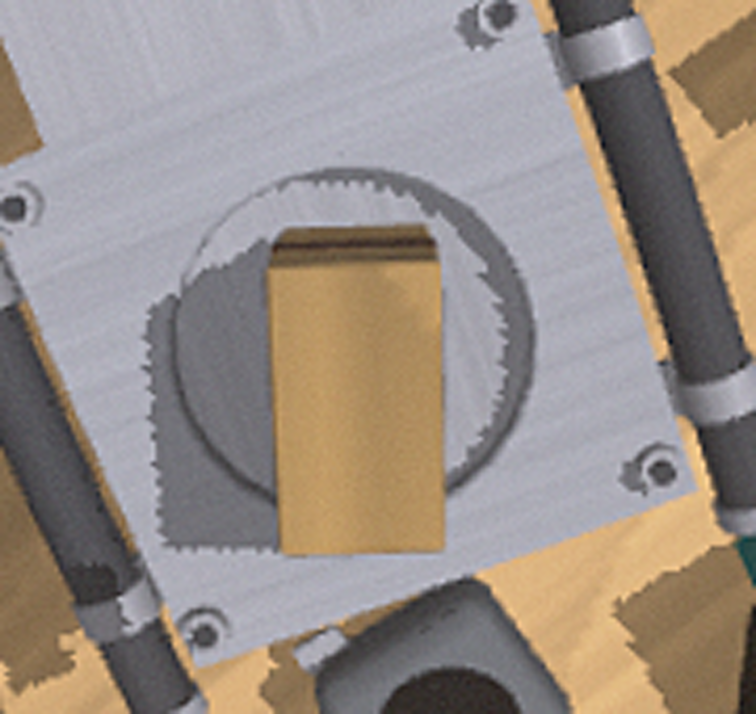

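Call:
{"fn": "send_rows", "kwargs": {
  "plan": [
    {"tx": 0,"ty": -2,"tz": -30,"ax": 0,"ay": 0,"az": 0,"fingers": 100},
    {"tx": 0,"ty": -2,"tz": -60,"ax": 0,"ay": 0,"az": 0,"fingers": 100},
    {"tx": 0,"ty": -2,"tz": -90,"ax": 0,"ay": 0,"az": 0,"fingers": 100},
    {"tx": 0,"ty": -2,"tz": -115,"ax": 0,"ay": 0,"az": 0,"fingers": 100},
    {"tx": 0,"ty": -2,"tz": -130,"ax": 0,"ay": 0,"az": 0,"fingers": 100},
    {"tx": 0,"ty": -2,"tz": -134,"ax": 0,"ay": 0,"az": 0,"fingers": 100},
    {"tx": 0,"ty": -2,"tz": -134,"ax": 0,"ay": 0,"az": 0,"fingers": 100}
  ]
}}

```text
clock: 2.47
tool_pos: [0.5811, -0.2279, 0.0949]
ee_rot: [-0.002, 0.349, 0.937, -0.001]
force: [0.0, 0.1, -0.2]
grip_width: 0.0853
```

Call:
{"fn": "send_rows", "kwargs": {
  "plan": [
    {"tx": 0,"ty": 0,"tz": 0,"ax": 0,"ay": 0,"az": 0,"fingers": 20},
    {"tx": 0,"ty": 0,"tz": 0,"ax": 0,"ay": 0,"az": 0,"fingers": 20},
    {"tx": 0,"ty": 0,"tz": 0,"ax": 0,"ay": 0,"az": 0,"fingers": 20},
    {"tx": 0,"ty": 0,"tz": 0,"ax": 0,"ay": 0,"az": 0,"fingers": 20},
    {"tx": 0,"ty": 0,"tz": 0,"ax": 0,"ay": 0,"az": 0,"fingers": 20},
    {"tx": 0,"ty": 0,"tz": 0,"ax": 0,"ay": 0,"az": 0,"fingers": 20},
    {"tx": 0,"ty": 0,"tz": 0,"ax": 0,"ay": 0,"az": 0,"fingers": 20},
    {"tx": 0,"ty": 0,"tz": 0,"ax": 0,"ay": 0,"az": 0,"fingers": 20}
  ],
  "squeeze": 30
}}

```text
clock: 3.13
tool_pos: [0.5819, -0.2282, 0.0963]
ee_rot: [-0.001, 0.349, 0.937, -0.001]
force: [-0.8, -0.7, 5.7]
grip_width: 0.0335
```

```bash
python3 - <<'E'
from h import *
im=snap('wrist','w2')
E
```

```text
(no output)
```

View pics/w2.png

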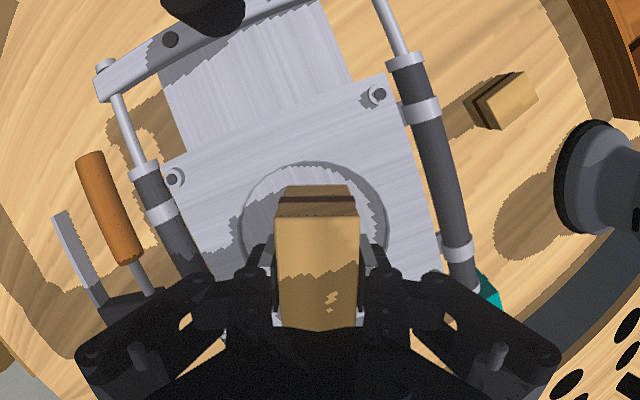

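The offcut is held at 33.5 mm width. Lifting it out.

Call:
{"fn": "send_rows", "kwargs": {
  "plan": [
    {"tx": 0,"ty": 0,"tz": 12,"ax": 0,"ay": 0,"az": 0,"fingers": 20},
    {"tx": 0,"ty": 0,"tz": 35,"ax": 0,"ay": 0,"az": 0,"fingers": 20},
    {"tx": 0,"ty": 0,"tz": 65,"ax": 0,"ay": 0,"az": 0,"fingers": 20},
    {"tx": 0,"ty": 0,"tz": 95,"ax": 0,"ay": 0,"az": 0,"fingers": 20},
    {"tx": 0,"ty": 0,"tz": 120,"ax": 0,"ay": 0,"az": 0,"fingers": 20},
    {"tx": 0,"ty": 0,"tz": 135,"ax": 0,"ay": 0,"az": 0,"fingers": 20},
    {"tx": 0,"ty": 0,"tz": 135,"ax": 0,"ay": 0,"az": 0,"fingers": 20}
  ]
}}

```text
clock: 3.77
tool_pos: [0.5836, -0.2289, 0.2356]
ee_rot: [0.003, 0.35, 0.937, -0.001]
force: [0.3, 0.0, 0.0]
grip_width: 0.0337
```

```bash
python3 - <<'E'
from h import *
o=ctrl.get_obs(); print(o['tool_pos'],o['grip_width'],o['force'])
im=snap('top','t2')
crop('t2',220,110,460,270,3.3,'c_t2')
crop('top0',215,110,355,280,3.4,'c_tray')
E
```

```text
[ 0.58364485 -0.22886154  0.23560893] 0.03367561319124715 [3.19312685e-01 4.34823596e-05 4.46571842e-02]
```

View pics/c_t2.png

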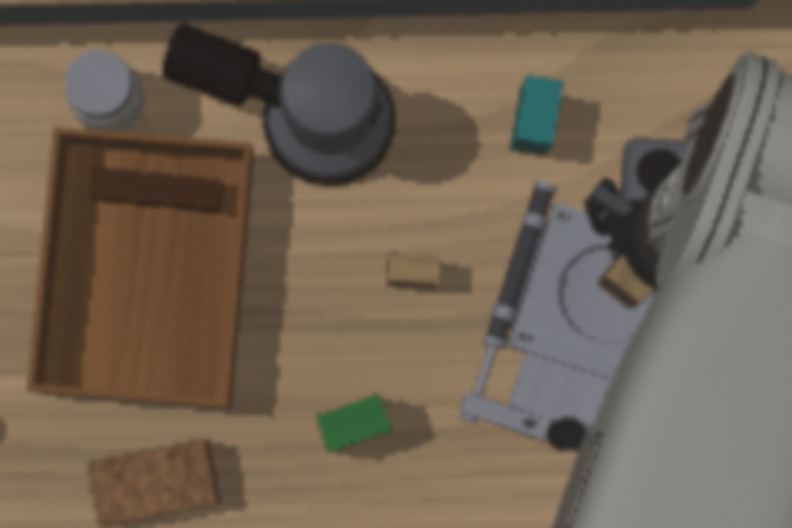

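View pics/c_tray.png

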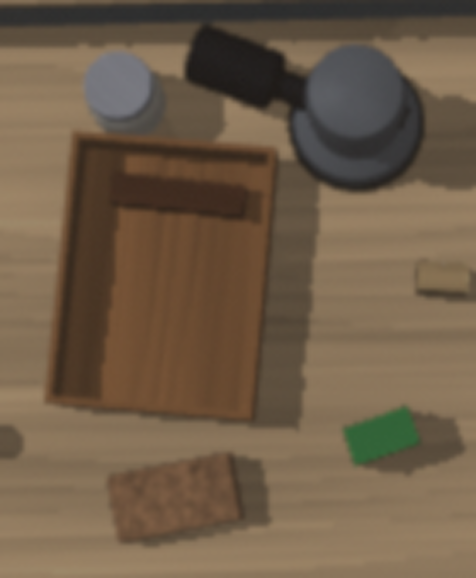

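The offcut is up and clear of the gate. The tray corners are at top-image px (238,150), (296,155), (229,228), (290,233), which gives a centre of about (0.613, 0.178). I'll drop at about (0.578, 0.182).

Call:
{"fn": "send_rows", "kwargs": {
  "plan": [
    {"tx": 0,"ty": 20,"tz": 0,"ax": 0,"ay": 0,"az": 2,"fingers": 20},
    {"tx": 0,"ty": 55,"tz": 0,"ax": 0,"ay": 0,"az": 5,"fingers": 20},
    {"tx": -1,"ty": 93,"tz": 0,"ax": 0,"ay": 0,"az": 8,"fingers": 20},
    {"tx": -1,"ty": 131,"tz": 0,"ax": 0,"ay": 0,"az": 11,"fingers": 20},
    {"tx": -2,"ty": 169,"tz": 0,"ax": 0,"ay": 0,"az": 14,"fingers": 20},
    {"tx": -3,"ty": 207,"tz": 0,"ax": 0,"ay": 0,"az": 18,"fingers": 20},
    {"tx": -4,"ty": 245,"tz": 0,"ax": 0,"ay": 0,"az": 22,"fingers": 20},
    {"tx": -4,"ty": 283,"tz": 0,"ax": 0,"ay": 0,"az": 25,"fingers": 20},
    {"tx": -5,"ty": 321,"tz": 0,"ax": 0,"ay": 0,"az": 28,"fingers": 20},
    {"tx": -5,"ty": 359,"tz": 0,"ax": 0,"ay": 0,"az": 32,"fingers": 20},
    {"tx": -6,"ty": 394,"tz": 0,"ax": 0,"ay": 0,"az": 35,"fingers": 20},
    {"tx": -6,"ty": 411,"tz": 0,"ax": 0,"ay": 0,"az": 35,"fingers": 20}
  ]
}}

```text
clock: 4.82
tool_pos: [0.5749, 0.1864, 0.23]
ee_rot: [-0.001, 0.049, 0.999, -0.0]
force: [0.8, -0.7, -0.8]
grip_width: 0.0338
```

```bash
python3 - <<'E'
from h import *
o=ctrl.get_obs(); print(o['tool_pos'],o['grip_width'],o['force'])
im=snap('wrist','w3')
for p in [(0,0)]: pass
E
```

```text
[0.57494432 0.18644994 0.22997215] 0.03379389469659477 [ 0.76401409 -0.74643661 -0.81155751]
```

View pics/w3.png

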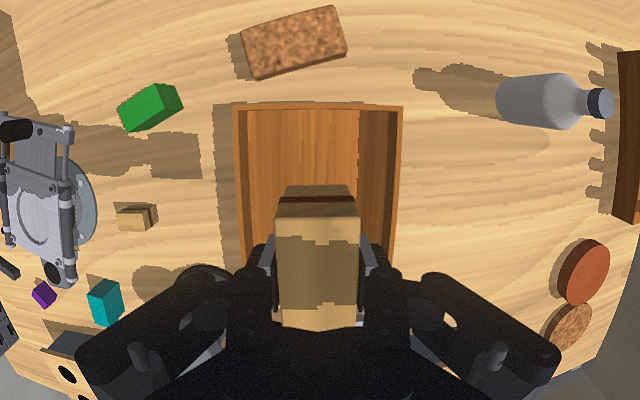

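The wrist picture shows the block centred between the tray walls (columns 235–400), with the near wall at row 105. The other things are undisturbed. Lowering it now.

Call:
{"fn": "send_rows", "kwargs": {
  "plan": [
    {"tx": 2,"ty": -3,"tz": -25,"ax": 0,"ay": 0,"az": 0,"fingers": 20},
    {"tx": 2,"ty": -3,"tz": -60,"ax": 0,"ay": 0,"az": 0,"fingers": 20},
    {"tx": 2,"ty": -3,"tz": -95,"ax": 0,"ay": 0,"az": 0,"fingers": 20},
    {"tx": 2,"ty": -3,"tz": -130,"ax": 0,"ay": 0,"az": 0,"fingers": 20},
    {"tx": 2,"ty": -3,"tz": -160,"ax": 0,"ay": 0,"az": 0,"fingers": 20},
    {"tx": 2,"ty": -3,"tz": -180,"ax": 0,"ay": 0,"az": 0,"fingers": 20},
    {"tx": 2,"ty": -3,"tz": -190,"ax": 0,"ay": 0,"az": 0,"fingers": 20},
    {"tx": 2,"ty": -3,"tz": -195,"ax": 0,"ay": 0,"az": 0,"fingers": 20},
    {"tx": 2,"ty": -3,"tz": -197,"ax": 0,"ay": 0,"az": 0,"fingers": 20},
    {"tx": 2,"ty": -3,"tz": -197,"ax": 0,"ay": 0,"az": 0,"fingers": 20}
  ]
}}

```text
clock: 5.7
tool_pos: [0.5774, 0.1853, 0.033]
ee_rot: [-0.001, 0.048, 0.999, 0.0]
force: [0.5, 0.7, 0.1]
grip_width: 0.0336
```

Call:
{"fn": "send_rows", "kwargs": {
  "plan": [
    {"tx": 0,"ty": 0,"tz": -2,"ax": 0,"ay": 0,"az": 0,"fingers": 20},
    {"tx": 0,"ty": 0,"tz": -3,"ax": 0,"ay": 0,"az": 0,"fingers": 20},
    {"tx": 0,"ty": 0,"tz": -3,"ax": 0,"ay": 0,"az": 0,"fingers": 60},
    {"tx": 0,"ty": 0,"tz": -3,"ax": 0,"ay": 0,"az": 0,"fingers": 75},
    {"tx": 0,"ty": 0,"tz": -3,"ax": 0,"ay": 0,"az": 0,"fingers": 75},
    {"tx": 0,"ty": 0,"tz": -3,"ax": 0,"ay": 0,"az": 0,"fingers": 75},
    {"tx": 0,"ty": 0,"tz": -3,"ax": 0,"ay": 0,"az": 0,"fingers": 75}
  ]
}}

```text
clock: 6.28
tool_pos: [0.5775, 0.1854, 0.0304]
ee_rot: [-0.001, 0.048, 0.999, 0.001]
force: [0.5, 0.7, -0.0]
grip_width: 0.0641
```

Call:
{"fn": "send_rows", "kwargs": {
  "plan": [
    {"tx": 0,"ty": 0,"tz": 15,"ax": 0,"ay": 0,"az": 0,"fingers": 75},
    {"tx": 0,"ty": 0,"tz": 45,"ax": 0,"ay": 0,"az": 0,"fingers": 75},
    {"tx": 0,"ty": 0,"tz": 80,"ax": 0,"ay": 0,"az": 0,"fingers": 75},
    {"tx": 0,"ty": 0,"tz": 115,"ax": 0,"ay": 0,"az": 0,"fingers": 75},
    {"tx": 0,"ty": 0,"tz": 150,"ax": 0,"ay": 0,"az": 0,"fingers": 75},
    {"tx": 0,"ty": 0,"tz": 180,"ax": 0,"ay": 0,"az": 0,"fingers": 75},
    {"tx": 0,"ty": 0,"tz": 200,"ax": 0,"ay": 0,"az": 0,"fingers": 75},
    {"tx": 0,"ty": 0,"tz": 200,"ax": 0,"ay": 0,"az": 0,"fingers": 75}
  ]
}}

```text
clock: 6.95
tool_pos: [0.5801, 0.1862, 0.2367]
ee_rot: [0.005, 0.048, 0.999, 0.002]
force: [0.7, 1.3, 0.4]
grip_width: 0.064
```

```bash
python3 - <<'E'
from h import *
o=ctrl.get_obs(); print(o['tool_pos'],o['grip_width'],o['force'],o['q'])
im=snap('wrist','w4')
E
```

```text
[0.58011576 0.18618951 0.23667225] 0.06398064059595666 [0.66168143 1.32122092 0.3927208 ] [3.09856857e-01 4.53228094e-01 3.23643914e-01 1.43106642e+00
 1.42473350e-03 4.06651370e-01]
```

View pics/w4.png

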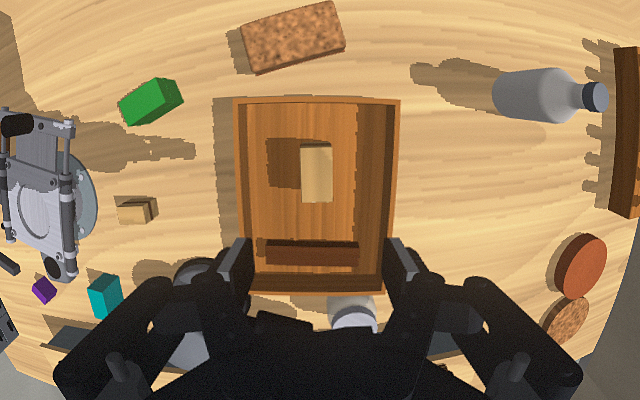

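The offcut stands released in the tray at (316,172), with the strip untouched below it. Next is the knob, with the jaw axis along the pull direction so that one finger pushes the knob directly.

Call:
{"fn": "send_rows", "kwargs": {
  "plan": [
    {"tx": -6,"ty": -20,"tz": 0,"ax": 0,"ay": 0,"az": 6,"fingers": 100},
    {"tx": -17,"ty": -52,"tz": 0,"ax": 0,"ay": 0,"az": 12,"fingers": 100},
    {"tx": -28,"ty": -85,"tz": 0,"ax": 0,"ay": 0,"az": 18,"fingers": 100},
    {"tx": -39,"ty": -118,"tz": 0,"ax": 0,"ay": 0,"az": 24,"fingers": 100},
    {"tx": -50,"ty": -152,"tz": 0,"ax": 0,"ay": 0,"az": 30,"fingers": 100},
    {"tx": -61,"ty": -186,"tz": 0,"ax": 0,"ay": 0,"az": 36,"fingers": 100},
    {"tx": -72,"ty": -220,"tz": 0,"ax": 0,"ay": 0,"az": 42,"fingers": 100},
    {"tx": -83,"ty": -254,"tz": 0,"ax": 0,"ay": 0,"az": 48,"fingers": 100},
    {"tx": -94,"ty": -288,"tz": 0,"ax": 0,"ay": 0,"az": 54,"fingers": 100},
    {"tx": -106,"ty": -322,"tz": 0,"ax": 0,"ay": 0,"az": 60,"fingers": 100},
    {"tx": -116,"ty": -352,"tz": 0,"ax": 0,"ay": 0,"az": 66,"fingers": 100},
    {"tx": -122,"ty": -370,"tz": 0,"ax": 0,"ay": 0,"az": 72,"fingers": 100}
  ]
}}

```text
clock: 8.0
tool_pos: [0.455, -0.1865, 0.2321]
ee_rot: [-0.0, -0.549, 0.836, 0.004]
force: [1.2, -0.0, 0.0]
grip_width: 0.0855
```

Call:
{"fn": "send_rows", "kwargs": {
  "plan": [
    {"tx": 0,"ty": 0,"tz": 0,"ax": 0,"ay": 0,"az": 4,"fingers": 100},
    {"tx": 0,"ty": 0,"tz": 0,"ax": 0,"ay": 0,"az": 4,"fingers": 100},
    {"tx": 0,"ty": 0,"tz": 0,"ax": 0,"ay": 0,"az": 4,"fingers": 100}
  ]
}}

```text
clock: 8.25
tool_pos: [0.4541, -0.1864, 0.2308]
ee_rot: [-0.001, -0.577, 0.817, 0.005]
force: [-0.2, 0.2, -0.1]
grip_width: 0.0852
```

```bash
python3 - <<'E'
from h import *
o=ctrl.get_obs(); print({k:np.round(o[k],4) for k in('clock','q','tool_pos','ee_rot','force')})
R=Ro.from_quat(np.roll(o['ee_rot'],-1)).as_matrix();print(R.round(3))
import pickle; pickle.dump(o,open('pics/w5o.pkl','wb'))
snap('wrist','w5')
E
```

```text
{'clock': np.float64(8.25), 'q': array([-0.3919,  0.2303, -0.0097,  1.3402,  0.004 , -1.6212]), 'tool_pos': array([ 0.4541, -0.1864,  0.2308]), 'ee_rot': array([-8.000e-04, -5.767e-01,  8.170e-01,  5.100e-03]), 'force': array([-0.2277,  0.2014, -0.1453])}
[[-0.335 -0.942 -0.007]
 [-0.942  0.335  0.007]
 [-0.005  0.009 -1.   ]]
```

View pics/w5.png

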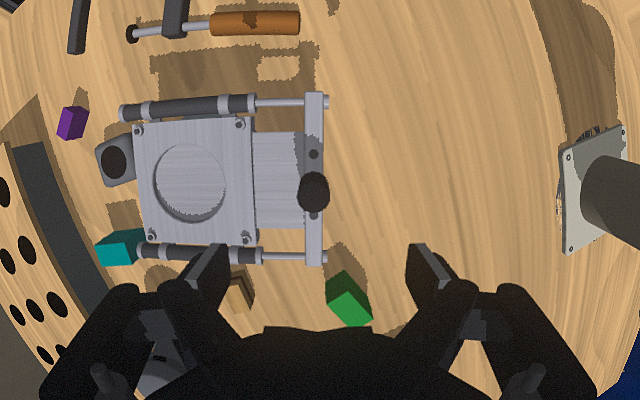

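```bash
python3 - <<'E'
from h import *
crop('w5',240,80,350,275,3,'c_w5')
E
```

```text
(no output)
```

View pics/c_w5.png

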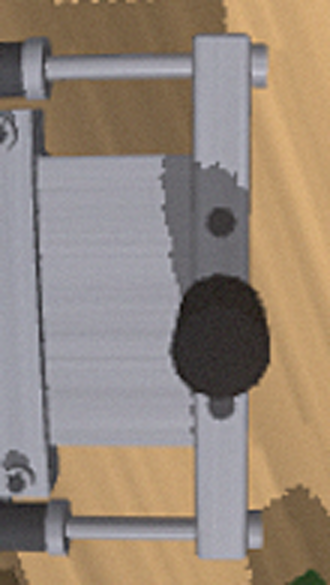

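```bash
python3 - <<'E'
from h import *
import pickle; o=pickle.load(open('pics/w5o.pkl','rb')); im=load('w5')
f=lambda u,v,z: wz(im,o,240+u/3-.3,80+v/3-.3,z)[:2]
print('knobtop',f(220,346,.13),f(172,346,.13)-f(269,346,.13),'bolts',f(221,222,.087),f(221,407,.087))
a,b=f(221,36,.085),f(221,557,.085);print('bar',a,b,(a+b)/2,np.hypot(*(a-b)),np.degrees(np.arctan2(*(a-b)[::-1])))
c=wz(im,o,189.5,182,.082)[:2];print('bore',c)
E
```

```text
knobtop [ 0.45561382 -0.18858667] [ 0.02482724 -0.00892203] bolts [ 0.44606769 -0.21470786] [ 0.46659646 -0.15767148]
bar [ 0.42664213 -0.26899654] [ 0.48589366 -0.10432394] [ 0.45626789 -0.18666024] 0.17500802330965637 -109.7894471860772
bore [ 0.57437711 -0.23160826]
```

Call:
{"fn": "send_rows", "kwargs": {
  "plan": [
    {"tx": 2,"ty": -1,"tz": -30,"ax": 0,"ay": 0,"az": 0,"fingers": 100},
    {"tx": 2,"ty": -1,"tz": -65,"ax": 0,"ay": 0,"az": 0,"fingers": 100},
    {"tx": 2,"ty": -1,"tz": -95,"ax": 0,"ay": 0,"az": 0,"fingers": 100},
    {"tx": 2,"ty": -1,"tz": -118,"ax": 0,"ay": 0,"az": 0,"fingers": 100},
    {"tx": 2,"ty": -1,"tz": -130,"ax": 0,"ay": 0,"az": 0,"fingers": 100},
    {"tx": 2,"ty": -1,"tz": -135,"ax": 0,"ay": 0,"az": 0,"fingers": 100},
    {"tx": 2,"ty": -1,"tz": -135,"ax": 0,"ay": 0,"az": 0,"fingers": 100}
  ]
}}

```text
clock: 8.88
tool_pos: [0.4558, -0.1857, 0.0947]
ee_rot: [-0.001, -0.577, 0.816, 0.006]
force: [0.2, 1.0, -0.3]
grip_width: 0.085
```

Call:
{"fn": "send_rows", "kwargs": {
  "plan": [
    {"tx": 0,"ty": 0,"tz": 0,"ax": 0,"ay": 0,"az": 0,"fingers": 20},
    {"tx": 0,"ty": 0,"tz": 0,"ax": 0,"ay": 0,"az": 0,"fingers": 10},
    {"tx": 0,"ty": 0,"tz": 0,"ax": 0,"ay": 0,"az": 0,"fingers": 10},
    {"tx": 0,"ty": 0,"tz": 0,"ax": 0,"ay": 0,"az": 0,"fingers": 10},
    {"tx": 0,"ty": 0,"tz": 0,"ax": 0,"ay": 0,"az": 0,"fingers": 10},
    {"tx": 0,"ty": 0,"tz": 0,"ax": 0,"ay": 0,"az": 0,"fingers": 10},
    {"tx": 0,"ty": 0,"tz": 0,"ax": 0,"ay": 0,"az": 0,"fingers": 10},
    {"tx": 0,"ty": 0,"tz": 0,"ax": 0,"ay": 0,"az": 0,"fingers": 10},
    {"tx": 0,"ty": 0,"tz": 0,"ax": 0,"ay": 0,"az": 0,"fingers": 10},
    {"tx": 0,"ty": 0,"tz": 0,"ax": 0,"ay": 0,"az": 0,"fingers": 10}
  ],
  "squeeze": 50
}}

```text
clock: 9.72
tool_pos: [0.4569, -0.1862, 0.0958]
ee_rot: [-0.001, -0.577, 0.816, 0.005]
force: [0.3, 0.6, 5.0]
grip_width: 0.0268
```

```bash
python3 - <<'E'
from h import *
o=ctrl.get_obs(); print({k:np.round(o[k],4) for k in('clock','q','tool_pos','ee_rot','force','grip_width')})
snap('wrist','w6')
E
```

```text
{'clock': np.float64(9.7167), 'q': array([-0.3895,  0.3384, -0.2343,  1.0071,  0.0043, -1.6207]), 'tool_pos': array([ 0.4569, -0.1862,  0.0958]), 'ee_rot': array([-6.000e-04, -5.774e-01,  8.164e-01,  5.000e-03]), 'force': array([0.2986, 0.6017, 5.024 ]), 'grip_width': np.float64(0.0268)}
```

View pics/w6.png

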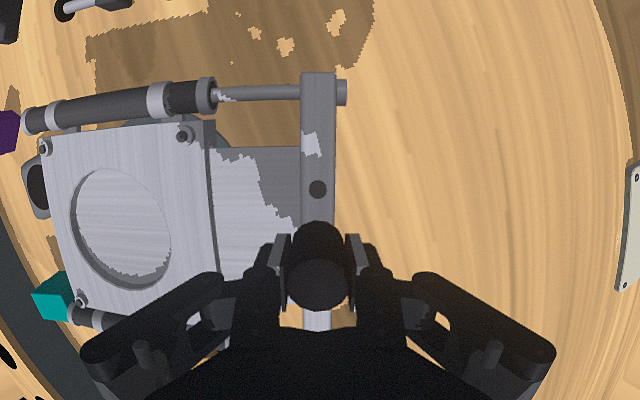

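The knob is gripped at 26.8 mm and the shutter is still shut. Pulling 45 mm along the gate's -x, which is (-42, +15) mm.

Call:
{"fn": "send_rows", "kwargs": {
  "plan": [
    {"tx": -4,"ty": 1,"tz": 0,"ax": 0,"ay": 0,"az": 0,"fingers": 10},
    {"tx": -9,"ty": 3,"tz": 0,"ax": 0,"ay": 0,"az": 0,"fingers": 10},
    {"tx": -15,"ty": 5,"tz": 0,"ax": 0,"ay": 0,"az": 0,"fingers": 10},
    {"tx": -21,"ty": 8,"tz": 0,"ax": 0,"ay": 0,"az": 0,"fingers": 10},
    {"tx": -27,"ty": 10,"tz": 0,"ax": 0,"ay": 0,"az": 0,"fingers": 10},
    {"tx": -33,"ty": 12,"tz": 0,"ax": 0,"ay": 0,"az": 0,"fingers": 10},
    {"tx": -38,"ty": 14,"tz": 0,"ax": 0,"ay": 0,"az": 0,"fingers": 10},
    {"tx": -42,"ty": 15,"tz": 0,"ax": 0,"ay": 0,"az": 0,"fingers": 10},
    {"tx": -42,"ty": 15,"tz": 0,"ax": 0,"ay": 0,"az": 0,"fingers": 10},
    {"tx": -42,"ty": 15,"tz": 0,"ax": 0,"ay": 0,"az": 0,"fingers": 10}
  ]
}}

```text
clock: 10.6
tool_pos: [0.4176, -0.172, 0.0958]
ee_rot: [0.001, -0.577, 0.816, 0.003]
force: [8.9, -2.8, -6.4]
grip_width: 0.0266
```

```bash
python3 - <<'E'
from h import *
import pickle
o=ctrl.get_obs(); print({k:np.round(o[k],4) for k in('clock','tool_pos','ee_rot','force','grip_width')})
pickle.dump(o,open('pics/w7o.pkl','wb'))
snap('wrist','w7');snap('side','s7')
crop('s7',310,120,450,220,5.7,'c_s7')
E
```

```text
{'clock': np.float64(10.6), 'tool_pos': array([ 0.4176, -0.172 ,  0.0958]), 'ee_rot': array([ 0.0012, -0.5774,  0.8164,  0.0028]), 'force': array([ 8.9097, -2.8141, -6.4249]), 'grip_width': np.float64(0.0266)}
```

View pics/w7.png

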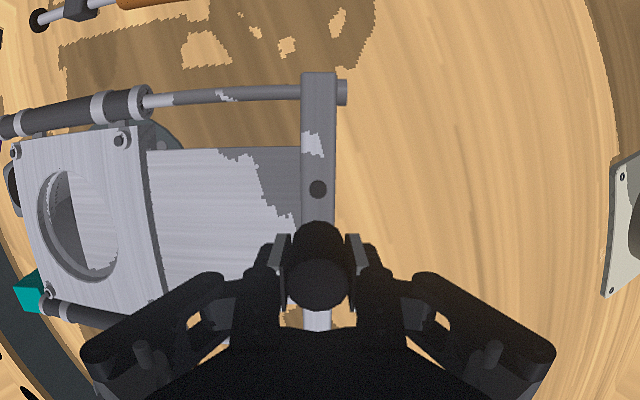

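View pics/s7.png

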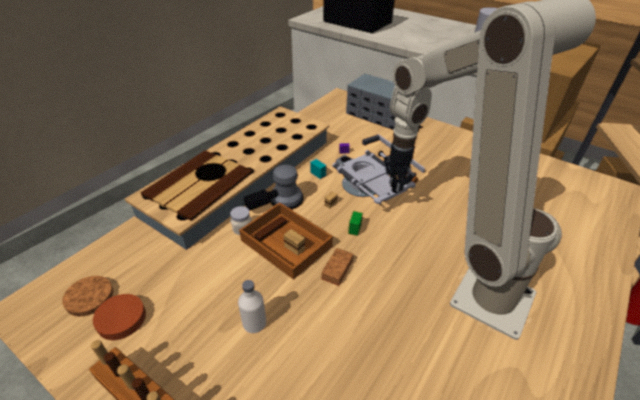

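The TCP has moved 41.8 mm, because the arm gives about 3 mm under the spring, and 9.3 N is pulling back. Half the bore looks covered. Nudging about 3 mm more.

Call:
{"fn": "send_rows", "kwargs": {
  "plan": [
    {"tx": -3,"ty": 1,"tz": 0,"ax": 0,"ay": 0,"az": 0,"fingers": 10},
    {"tx": -5,"ty": 2,"tz": 0,"ax": 0,"ay": 0,"az": 0,"fingers": 10},
    {"tx": -5,"ty": 2,"tz": 0,"ax": 0,"ay": 0,"az": 0,"fingers": 10},
    {"tx": -5,"ty": 2,"tz": 0,"ax": 0,"ay": 0,"az": 0,"fingers": 10},
    {"tx": -5,"ty": 2,"tz": 0,"ax": 0,"ay": 0,"az": 0,"fingers": 10},
    {"tx": -5,"ty": 2,"tz": 0,"ax": 0,"ay": 0,"az": 0,"fingers": 10}
  ]
}}

```text
clock: 11.2
tool_pos: [0.4153, -0.1712, 0.0958]
ee_rot: [0.002, -0.577, 0.816, 0.001]
force: [9.8, -2.5, -5.6]
grip_width: 0.0266
```

```bash
python3 - <<'E'
from h import *
import pickle
o=ctrl.get_obs(); print({k:np.round(o[k],4) for k in('clock','tool_pos','ee_rot','force','grip_width','qd')})
print('travel',np.hypot(*(o['tool_pos'][:2]-[.4569,-.1862])))
pickle.dump(o,open('pics/w8o.pkl','wb'))
snap('wrist','w8');snap('top','t8')
crop('w8',0,70,350,300,2.2,'c_w8')
crop('t8',215,110,455,270,3.3,'c_t8')
E
```

```text
{'clock': np.float64(11.2), 'tool_pos': array([ 0.4153, -0.1712,  0.0958]), 'ee_rot': array([ 2.500e-03, -5.774e-01,  8.164e-01,  7.000e-04]), 'force': array([ 9.8132, -2.5204, -5.556 ]), 'grip_width': np.float64(0.0266), 'qd': array([ 0.0003, -0.0006,  0.0003, -0.0001,  0.0017, -0.0014])}
travel 0.044242781979896645
```

View pics/c_w8.png

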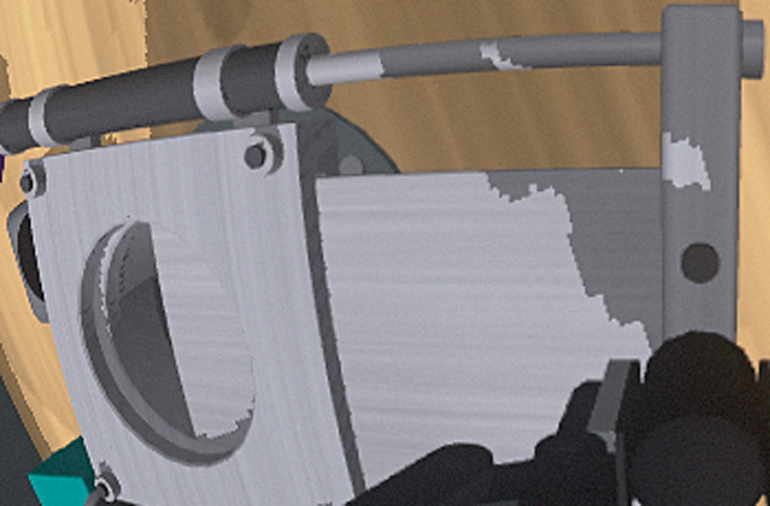

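View pics/c_t8.png

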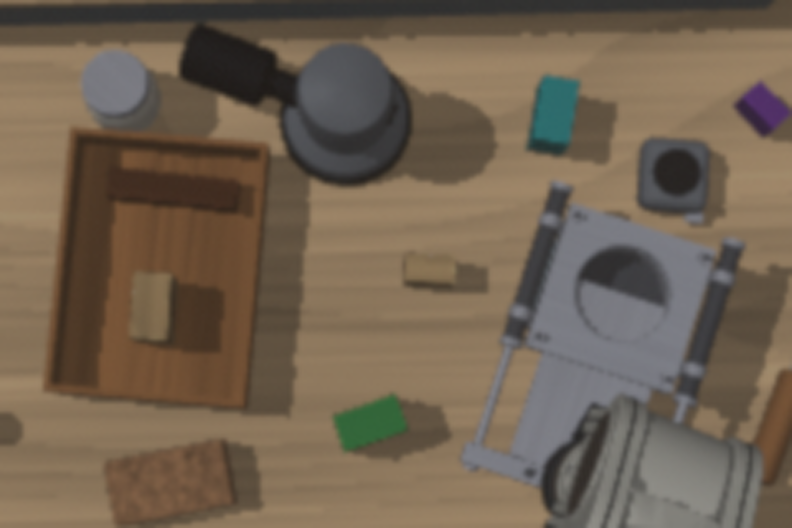

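The bore is half covered, the offcut is in the tray and the other things are in place. As a quick independent check I'll measure the slide from the shutter edge in the top image: the edge runs (578,275) to (668,303) in the crop.

```bash
python3 - <<'E'
from h import *
im=load('t8'); f=lambda u,v,z: atz(im,215+u/3.3-.4,110+v/3.3-.4,z)[:2]
e=(f(580,276,.073)+f(666,303,.073))/2
c=np.mean([f(575,290,.082),f(670,296,.082),f(628,246,.082),f(616,342,.082)],0)
x=np.array([np.cos(np.radians(-19.8)),np.sin(np.radians(-19.8))])
print(e,c,'slide est mm',45-1000*(e-c)@x)
o=ctrl.get_obs();print(o['clock'],o['tool_pos'],o['force'],o['qd'].round(4))
E
```

```text
[ 0.58248438 -0.23070041] [ 0.57803324 -0.22834825] slide est mm 40.015244961052076
11.3 [ 0.41527974 -0.17116944  0.09576916] [ 9.2702182  -3.12674362 -5.77124553] [-0.0008 -0.0001 -0.0011  0.0004  0.0007 -0.0002]
```

```bash
python3 - <<'E'
from h import *
import pickle
x=np.array([np.cos(np.radians(-19.8)),np.sin(np.radians(-19.8))])
o=pickle.load(open('pics/w8o.pkl','rb')); im=load('w8'); f=lambda u,v,z: wz(im,o,u/2.2-.3,70+v/2.2-.3,z)[:2]
A=[f(297,125,.082),f(320,310,.082),f(355,490,.082)]; B=[f(663,20,.085),f(663,130,.085)]
print('plate',[p@x for p in A],'bar',[p@x for p in B],'slide',1000*(np.mean([p@x for p in A])-np.mean([p@x for p in B]))-51)
e=[f(150,225,.073)@x,f(170,330,.073)@x,f(192,435,.073)@x]; r=f(255,370,.082)@x
l=f(83,310,.082)@x
print('edge',e,'rim',l,r,'slide',45-1000*(np.mean(e)-(l+r)/2))
# same method, shut reference in w5
o=pickle.load(open('pics/w5o.pkl','rb')); im=load('w5'); f=lambda u,v,z: wz(im,o,240+u/3-.3,80+v/3-.3,z)[:2]
print('w5 check slide',1000*(np.mean([f(36,110,.082)@x,f(50,490,.082)@x])-np.mean([f(193,40,.085)@x,f(198,550,.085)@x]))-51)
E
```

```text
plate [np.float64(0.5518818631086646), np.float64(0.5509373088491522), np.float64(0.5517088646225765)] bar [np.float64(0.4566745794246106), np.float64(0.456649198711882)] slide 43.84745645855148
edge [np.float64(0.6229215241685164), np.float64(0.6223202059329203), np.float64(0.6248955884346622)] rim 0.6590522576548383 0.5790354767844903 slide 40.664761040964684
w5 check slide -0.5619986634630223
```

The bar-to-plate gap gives 43.8 mm (its zero check on the shut picture was -0.6), TCP travel 44.2, and the spring force about half. The shutter edge gives about 40.5. I'll nudge about 2 mm further so that every estimate is well inside 38–52.

Call:
{"fn": "send_rows", "kwargs": {
  "plan": [
    {"tx": -4,"ty": 1,"tz": 0,"ax": 0,"ay": 0,"az": 0,"fingers": 10},
    {"tx": -5,"ty": 2,"tz": 0,"ax": 0,"ay": 0,"az": 0,"fingers": 10},
    {"tx": -5,"ty": 2,"tz": 0,"ax": 0,"ay": 0,"az": 0,"fingers": 10},
    {"tx": -5,"ty": 2,"tz": 0,"ax": 0,"ay": 0,"az": 0,"fingers": 10},
    {"tx": -5,"ty": 2,"tz": 0,"ax": 0,"ay": 0,"az": 0,"fingers": 10},
    {"tx": -5,"ty": 2,"tz": 0,"ax": 0,"ay": 0,"az": 0,"fingers": 10},
    {"tx": -5,"ty": 2,"tz": 0,"ax": 0,"ay": 0,"az": 0,"fingers": 10},
    {"tx": -5,"ty": 2,"tz": 0,"ax": 0,"ay": 0,"az": 0,"fingers": 10},
    {"tx": -5,"ty": 2,"tz": 0,"ax": 0,"ay": 0,"az": 0,"fingers": 10}
  ]
}}

```text
clock: 12.05
tool_pos: [0.4127, -0.1702, 0.0958]
ee_rot: [0.004, -0.577, 0.816, -0.001]
force: [9.9, -3.3, -4.7]
grip_width: 0.0264
```

```bash
python3 - <<'E'
from h import *
o=ctrl.get_obs(); t=np.hypot(*(o['tool_pos'][:2]-[.4569,-.1862]))
print(o['clock'],t,o['force'],o['qd'].round(4),o['grip_width'])
if .043<t<.0485 and abs(o['qd']).max()<.01: print(ctrl.sign_off())
E
```

```text
12.05 0.04700204464672869 [ 9.91298892 -3.34616382 -4.65520529] [-0.0009  0.0005  0.0007  0.0001  0.0005  0.0004] 0.026419263518331883
the job is handed in; nothing more can be done
None
```

I lifted the offcut out of the gate mouth and stood it, released, in the tray. Then I gripped the shutter knob, pulled the shutter to about half travel, and handed the job in at 12.05 s while still holding it there. The sign-off reports no verdict.

- **Shutter position:** at hand-in the tool had travelled 47.0 mm, inside the 38–52 mm band. The springs were pulling back with about 10.5 N and the joint speeds were near zero.
- **Checks that disagreed:** at 44.2 mm of tool travel, the bar-to-plate gap in the wrist picture gave 43.8 mm. The shutter's inner edge gave only about 40–40.7 mm in the top and wrist pictures. I pulled about 3 mm further so that all estimates would fall inside the band. I took no new picture after that last nudge.
- **Offcut and the rest of the bench:** the top picture taken just before that nudge showed the offcut in the tray. Nothing else in its view looked moved.

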